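# Refit the drip tray of the glassware draining rack

### The arm

A 7-joint arm with a two-finger parallel gripper is mounted at the origin on the work surface. World frame = base frame: x ahead of the robot, y to its left, z up, the work surface at z = 0. Lengths are in m, angles in rad, forces in N, time in s.
With the tool pointing down it reaches from about 0.425 to 0.875 m from the base axis. Payload 4.7 kg.
Tool frame: the origin (TCP) lies midway between the tips of the shut fingers; the grasp point (between the pads) lies 19 mm behind it; z points along the fingers, x is the direction in which the jaws open and shut, and the axes are right-handed (so a half turn about z gives the same grasp; the last joint's range is limited). The gripper opens to 87 mm and grips with 3 to 60 N. Pads are 19 mm wide; open, the fingers measure 117 mm over their backs; the gripper's body (75 mm by 190 mm) begins 51 mm behind the grasp point.
Start: joints at [1.237, 0.321, -0.07, 1.45, 0.023, 1.371, -0.057], TCP at [0.222, -0.611, 0.197] pointing down, gripper open.
Joint ranges: [-2.86, 2.86], [-0.3, 2.09], [-1.38, 1.24], [0.06, 2.45], [-1.56, 4.7], [0.09, 2.05], [-2.69, 2.69]. Speed limits (rad/s): [2.57, 2.57, 3.14, 3.14, 3.14, 3.14, 3.14].

### API

Orientations are given as a rotation vector (axis times angle).
In Python, from bench import get_state, eyes, ticket gives the robot as it stands.
- The arm moves only by the tool carry_out, never from a script. Its argument "motion" is a list of rows, each a list of 2 entries, a list of its own where there are three numbers: the shift along the world's x, y, z in m, then the turn about the world's z in rad. A call has 1 to 20 rows; each row is the pose to reach, as a shift and turn from the pose commanded when the call began; what a row does not reach only later rows make up. A row lasts 1/10 s, in which the tool goes at most 50 mm and 8.59 degrees, less where a joint would pass 70% of its speed; a pose out of reach is approached as far as the arm can. A call with a gripper value outside its range is refused whole. "grip" is the gripper command: -1 is fully open, 1 is shut, values between are in proportion, set as the call begins (left out, the last holds). The fingers move at their own pace and stop on an object; "squeeze" is the grip in N (left out, the last holds). Time passes only in rows, so rows that repeat a pose let the fingers close. It gives the time, the measured TCP pose, the force and the opening at its end, in the units of the state.
- get_state(): the state, without advancing time (a new reading comes with each control period).
- eyes.get_image(name): name is "side" or "top" or "wrist"; returns a dict with "pixels" (384x512x3 uint8, blue, green, red), "mtx" (3x3 intrinsics, pixels), "extrinsics" (4x4, takes a point from camera to world coordinates). Camera axes: x right, y down, z forward; pixel columns grow to the right and rows downward; lengths in m; the calibration is good to about 2 mm. A picture is of the moment at which its call begins. There is no depth.
- ticket.close_job(): hands the job in, once; it reports no verdict.
The state is a dict: "time": time; "joint_positions": joint angles; "qd": joint speeds; "joint_torque": joint torques, N m; "position": TCP position; "tool_rot": TCP orientation; "ft_force": force on the tool from outside, world axes, zero at the start; "torque": the same for the moment, N m; "grip_width": opening from 0.0 (shut) to 1.0 (fully open).
Only numpy, scipy, OpenCV 4.12 (cv2) and the standard library are available. Lean on these libraries where they do the work, as an engineer would, in place of code of your own. Each camera call takes 0.05 s, during which the arm holds its last target. There are 200 camera calls.

### The job

The drip tray of the glassware draining rack has been emptied and lies on the bench: take it by its handle and slide it back into the bay under the rack's deck, feeling for the runners with its sides and easing it along them, never forcing it. Push it in until it meets the rear stop, let it down flat behind the bay's front lip, and let go. Leave the other things where they stand.

Things in the scene. Friction and masses are not known exactly. Their poses are not given: they have to be found in the camera images.
- tray: drip tray: white enamelled open pan with a steel bar handle at its front (the other white dish has no handle). Pan 150 mm deep (x), 180 mm wide (y), sides 28 mm high, front wall 36 mm, walls and floor 3 mm; about 0.24 kg, centre of mass near the pan's middle. Origin: middle of the pan's underside. x points from the handle to the far edge, which enters the bay first; z up. Starts flat on the bench
- handle (a point): middle of the tray's handle: level bar 90 mm long (tray's y), 12 mm thick (x), 14 mm tall (z). It lies 131 mm before the tray's origin (tray's -x), 56 mm out from the pan's front, 28 mm above the pan's underside. Two arms, 8 mm wide, 41 mm either side of its middle, join it to the pan; between them the gap from bar to front wall is 50 mm. Axes as the tray's
- rack: steel draining rack, fixed, low box 250 mm wide (y), 205 mm deep (x), top of deck 72 mm above the bench, with a hand notch 130 mm wide, 22 mm deep in the middle of its front. From 60 mm behind the front: wire rail 28 mm high, pegs, two upturned beakers. Origin: on the bench under the middle of the deck's front line; x into the bay, z up. Pressing the tray on it above 25 N bends its runners
- bay_mouth (a point): middle of the bay's front opening, 14 mm above the bench, under the deck's front line; axes as the rack's. Opening 242 mm wide between the side walls, up to the deck's underside 66 mm above the bench. A runner frame inside carries the tray; the face of its rubber rear stop is nominally 168.5 mm in: with the pan on it the tray's origin is 93.5 mm in, its front 3.5 mm clear of the lip
- runners (a point): nominal middle of the runner frame (92 mm into the bay, at ledge height, 14 mm above the bench); axes as the rack's. Side runners 183.5 mm apart, flaring to 207 mm at the mouth over the first 30 mm; ledges under the pan's sides. Held in slotted holes, the frame may in truth sit up to 8 mm to either side, 10 mm fore or aft and turned about here by up to 0.05 rad: not measured, only felt
- lip (a point): nominal top middle of the front lip of the runner frame, 13 mm into the bay, 19 mm above the bench (5 mm above the ledges); 110 mm wide, 4 mm thick. It moves with the frame. The pan must pass over it and then lies down behind it; the seated tray's underside is at the ledges' height, its handle nominally 37 to 41 mm before the deck's front line and 42 mm above the bench
- dish: bystander: large white enamelled dish with a thin blue rim and no handle, 230 x 163 x 30 mm, loose on the bench; origin under its middle
- tubes: bystander: clear plastic rack of capped test tubes, 60 x 200 mm, 114 mm tall; origin under its middle
- flask: bystander: conical glass flask, 86 mm wide, 120 mm tall; origin under its middle
- reagent: bystander: amber glass bottle, 62 mm wide, 140 mm tall; origin under its middle
- petri: bystander: clear petri dish with lid, 90 mm wide, 16 mm tall; origin under its middle
- forceps: bystander: steel forceps lying flat, 120 mm long, 6 mm tall; origin under its middle
- beaker0: bystander: upturned glass beaker over a peg on the rack's deck, 60 mm wide, 75 mm tall; origin at the middle of its rim on the deck
- beaker1: bystander: the second such beaker

How it is judged:
By the outcome, as a careful person would: the job done as asked, in the order asked, and still so for the second after the job is handed in, with the robot touching nothing.
It also fails if it takes over 72 s, if anything falls off the work surface, if the arm or the gripper's body presses on something with over 40 N, if the wrist force passes 120 N, or if a joint passes its speed limit or range.

## Working session

There is one attempt and no reset: what is moved stays moved. The work goes in short steps, Python scripts to look and compute and a tool call to move; the robot and the scene stay as the last step left them, time stands still between calls to the robot, and variables do not carry over. Pictures are saved under pics/ and viewed, about 8 in all and at most 12, crops included, and the job is handed in when it is done.

Besides the shell and the picture viewer there is one more tool, called in YAML: its name, and indented under it one key for each argument. carry_out: Moves the arm, as the interface text tells. Its arguments: {"type":"object","properties":{"motion":{"type":"array","items":{"type":"array"}},"grip":{"type":"number"},"squeeze":{"type":"number"}},"required":["motion"]}

```bash
mkdir -p pics; ls
cat > h.py <<'E'
import numpy as np, cv2
from bench import get_state, eyes, ticket
def save(n,f,crop=None,s=1):
    d=eyes.get_image(n); p=d["pixels"]
    np.savez('pics/'+f+'.npz',K=d["mtx"],E=d["extrinsics"],p=p)
    if crop: a,b,c,e=crop; p=p[b:e,a:c]
    if s!=1: p=cv2.resize(p,None,fx=s,fy=s,interpolation=cv2.INTER_CUBIC)
    cv2.imwrite('pics/'+f+'.png',p)
def ray(f,uv):
    d=np.load('pics/'+f+'.npz'); r=np.linalg.inv(d['K'])@np.array([*uv,1.]); return d['E'][:3,3], d['E'][:3,:3]@r
def onz(f,uv,z):
    o,r=ray(f,uv); return o+r*(z-o[2])/r[2]
def proj(f,P):
    d=np.load('pics/'+f+'.npz'); q=np.linalg.inv(d['E'])@np.array([*P,1.]); q=d['K']@q[:3]; return q[:2]/q[2]
def tri(obs):
    A=np.zeros((3,3));b=np.zeros(3)
    for f,uv in obs:
        o,r=ray(f,uv); r=r/np.linalg.norm(r); M=np.eye(3)-np.outer(r,r); A+=M;b+=M@o
    return np.linalg.solve(A,b)
E
python3 - <<'E'
from h import *
save('top','t0',s=1.5);save('side','s0',s=1.5)
for f in('t0','s0'):
    d=np.load(f'pics/{f}.npz');print(d['K'].round(1).tolist(),d['E'].round(3).tolist())
print(get_state())
E
```

```text
pics
[[385.7, 0.0, 257.7], [0.0, 385.7, 189.4], [0.0, 0.0, 1.0]] [[0.029, -0.99, 0.135, 0.369], [-0.999, -0.032, -0.018, 0.079], [0.023, -0.134, -0.991, 1.325], [0.0, 0.0, 0.0, 1.0]]
[[346.9, 0.0, 257.6], [0.0, 346.9, 194.3], [0.0, 0.0, 1.0]] [[-0.813, -0.368, 0.451, 0.173], [-0.582, 0.484, -0.653, 0.654], [0.022, -0.794, -0.608, 0.626], [0.0, 0.0, 0.0, 1.0]]
{'time': 0.1, 'joint_positions': array([ 1.23711288,  0.32177285, -0.07008406,  1.45156321,  0.02262272,
        1.37079695, -0.0569287 ]), 'qd': array([-0.00107039, -0.00244443, -0.00101536, -0.00206725,  0.00058904,
        0.00107961,  0.00139841]), 'joint_torque': array([-1.11045817e-04, -4.92572021e+01, -4.05666931e-01, -3.13403964e+01,
       -6.42747106e-02,  3.94294015e-02,  3.43535930e-05]), 'position': array([ 0.22128723, -0.6105929 ,  0.19595023]), 'tool_rot': array([-2.57154353e+00,  1.80306626e+00,  2.35420283e-03]), 'ft_force': array([-0.61591003, -0.03077786,  0.03800672]), 'torque': array([ 0.04662472,  0.01314387, -0.00963645]), 'grip_width': 1.0012219408807286}
```

View pics/t0.png

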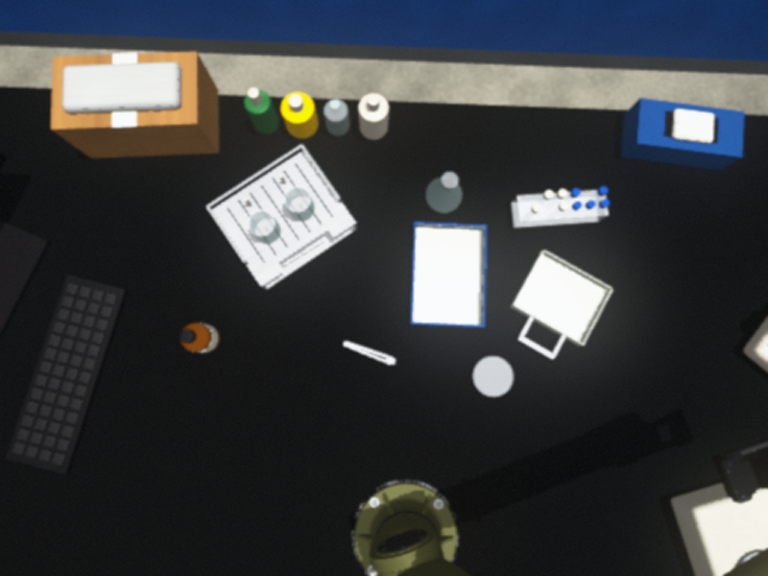

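View pics/s0.png

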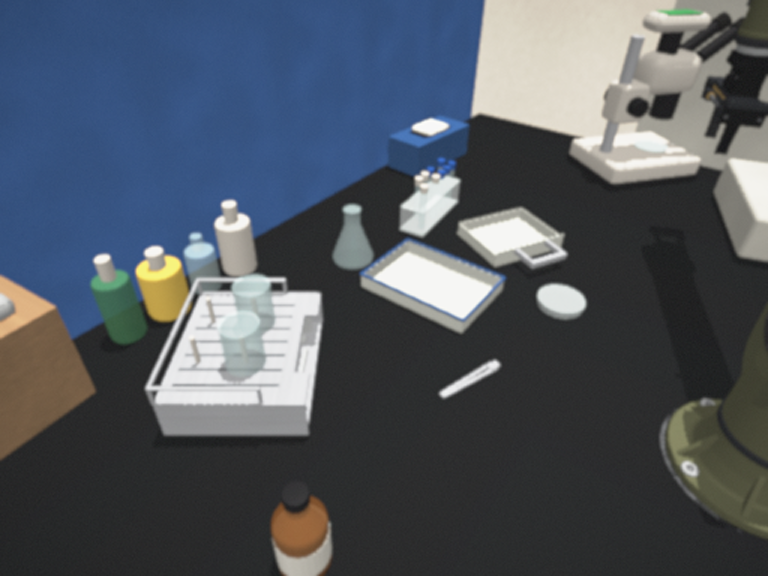

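Top view: the tray is at (562,298) with its handle bar at about (542,350). The rack is at (282,217) with its front edge from (266,288) to (356,228). The dish, petri, forceps and reagent stand between them. I'll enlarge these areas next.

Run:
```python
from h import *
T=np.load('pics/t0.npz')['p'];S=np.load('pics/s0.npz')['p']
def c(p,x,y,w,h): return cv2.resize(p[y:y+h,x:x+w],(400,300),interpolation=cv2.INTER_CUBIC)
# tray top (330,160,80,60->scale5), rack top (130,90,120,90 ->3.33)
m=np.vstack([np.hstack([c(T,332,163,88,66+12) if 0 else c(T,330,160,104,78),c(T,130,92,136,102)]),np.hstack([c(S,296,128,104,78),c(S,90,180,152,114)])])
cv2.imwrite('pics/m1.png',m)
```

```text
(no output)
```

View pics/m1.png

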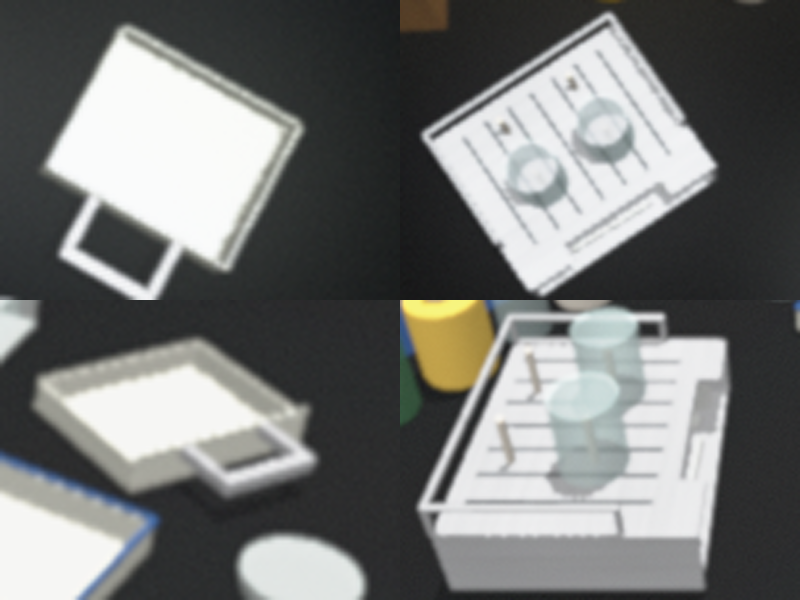

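The enlarged tray and rack corners are readable in both views, so I'll fit the poses.

```bash
cat > fit.py <<'E'
from h import *
from scipy.optimize import least_squares
tt=lambda u,v:('t0',(330+u*.26,160+v*.26)); tr=lambda u,v:('t0',(130+(u-400)*.34,92+v*.34))
st=lambda u,v:('s0',(296+u*.26,128+(v-300)*.26)); sr=lambda u,v:('s0',(90+(u-400)*.38,180+(v-300)*.38))
def fit(obs,x0,free_z=True):
    def P(p,q): c,s=np.cos(p[2]),np.sin(p[2]); return [p[0]+c*q[0]-s*q[1],p[1]+s*q[0]+c*q[1],q[2]+p[3]]
    f=lambda p:np.concatenate([proj(o[0],P(p,q))-o[1] for o,q in obs])
    r=least_squares(f,x0,loss='soft_l1'); return r.x, f(r.x).reshape(-1,2)
E
python3 - <<'E'
from fit import *
a,b=.075,.09
obs=[(tt(125,27),(a,b,.028)),(tt(302,125),(a,-b,.028)),(tt(228,268),(-a,-b,.036)),(tt(45,168),(-a,b,.036)),
(tt(60,250),(-.137,.045,.035)),(tt(152,297),(-.137,-.045,.035)),
(st(38,378),(a,b,.028)) ,(st(200,342),(a,-b,.028)),(st(308,408),(-a,-b,.036)),(st(316,462),(-.137,-.045,.035)),(st(228,490),(-.137,.045,.025)),(st(135,490),(-a,b,.0))]
# side view: determine which corner is which by projecting
g=onz('t0',tt(175,150)[1],.02)
h=onz('t0',tt(106,270)[1],.035)
yaw=np.arctan2(*(g-h)[1::-1]);print('tray guess',g,yaw)
x,r=fit(obs,[g[0],g[1],yaw,0]);print(x.round(4));print(r.round(1).tolist())
obs=[(tr(537,293),(0,.125,.072)),(tr(715,172),(0,-.125,.072)),
(sr(700,540),(0,.125,.072)),(sr(705,588),(0,.125,0)),(sr(725,342),(0,-.125,.072)),(sr(437,530),(.205,.125,.072)),(sr(452,588),(.205,.125,0))]
A=onz('t0',obs[0][0][1],.072);B=onz('t0',obs[1][0][1],.072);print(A,B,np.linalg.norm(A-B))
d=B-A
x,r=fit(obs,[*((A+B)/2)[:2],np.arctan2(d[0],-d[1]),0]);print(x.round(4));print(r.round(1).tolist())
E
```

```text
tray guess [ 0.52638376 -0.3502538   0.02      ] -0.5493743885493579
[ 0.5296 -0.3484 -0.4956 -0.0026]
[[0.1, -0.9], [0.1, -0.3], [0.2, 0.5], [0.9, -0.3], [-0.1, 1.0], [-0.5, 2.3], [-0.0, 0.3], [-0.3, -0.4], [0.1, 0.1], [0.2, -1.3], [-0.2, 0.7], [-1.1, 0.3]]
[0.52362005 0.31983079 0.072     ] [0.66766487 0.12771042 0.072     ] 0.24012319566698376
[ 0.6002  0.2267  0.6189 -0.0032]
[[-2.4, -1.2], [0.9, -1.2], [-0.3, -1.6], [0.2, 2.0], [2.2, -0.7], [-0.7, 0.5], [1.8, 0.5]]
```

carry_out:
  motion:
    - [[0.04,0.06,0],0.12]
    - [[0.08,0.13,0],0.25]
    - [[0.11,0.18,0],0.38]
    - [[0.14,0.23,0],0.5]
    - [[0.17,0.28,0],0.62]
    - [[0.193,0.325,0],0.727]
    - [[0.193,0.325,0],0.727]
    - [[0.193,0.325,0],0.727]
    - [[0.193,0.325,0],0.727]
  grip: -1

```text
time: 1.0
position: [0.4172, -0.2809, 0.197]
tool_rot: [-3.048, 0.758, -0.001]
ft_force: [0.4, 0.4, -0.4]
grip_width: 0.999
```

Run:
```python
from h import *
save('wrist','w1',s=1.5)
d=np.load('pics/w1.npz');print(d['K'].round(1).tolist(),d['E'].round(3).tolist())
x,y,th=.5296,-.3484,-.4956
for q in [(-.131,.045,.035),(-.131,-.045,.035)]:
    c,s=np.cos(th),np.sin(th); print(proj('w1',[x+c*q[0]-s*q[1],y+s*q[0]+c*q[1],q[2]])*1.5)
k={'petri':(493,377,.016),'forc1':(345,344,.006),'forc2':(394,360,.006),'dishTL':(414,223,.03),'dishTR':(487,224,.03),'dishBL':(411,324,.03),'dishBR':(485,326,.03),'flask':(444,195,.03),'reagent':(205,338,.05)}
for n,(u,v,z) in k.items(): print(n,onz('t0',(u/1.5,v/1.5),z).round(3))
```

```text
[[308.7, 0.0, 258.5], [0.0, 308.7, 195.2], [0.0, 0.0, 1.0]] [[0.884, -0.447, -0.138, 0.456], [-0.468, -0.845, -0.259, -0.209], [-0.001, 0.294, -0.956, 0.385], [0.0, 0.0, 0.0, 1.0]]
[388.38498126 210.21481031]
[387.37385358 322.75246612]
petri [ 0.344 -0.191  0.016]
forc1 [0.408 0.144 0.006]
forc2 [0.376 0.032 0.006]
dishTL [ 0.689 -0.004  0.03 ]
dishTR [ 0.692 -0.172  0.03 ]
dishBL [ 0.457 -0.003  0.03 ]
dishBR [ 0.457 -0.169  0.03 ]
flask [ 0.757 -0.072  0.03 ]
reagent [0.411 0.448 0.05 ]
```

View pics/w1.png

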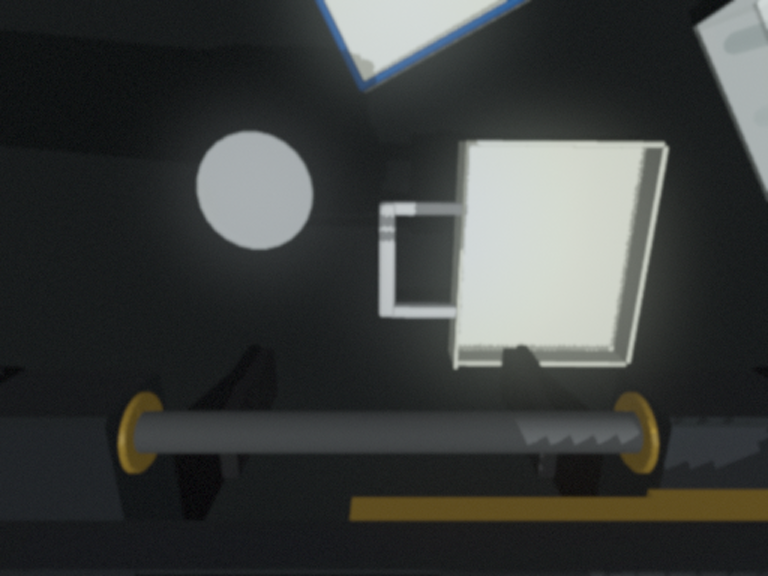

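Wrist view: the bar runs from (387,205) to (387,317) and is parallel to the image rows' normal. Pan corners are at (463,142), (666,145), (629,365) and (456,367). I'll refine the tray fit with these.

Run:
```python
from fit import *
a,b=.075,.09
w=lambda u,v:('w1',(u/1.5,v/1.5))
W=[(w(464,141),(-a,b,.036)),(w(667,144),(a,b,.028)),(w(630,366),(a,-b,.028)),(w(456,368),(-a,-b,.036)),(w(380,203),(-.137,.045,.035)),(w(380,318),(-.137,-.045,.035))]
S=[(tt(125,27),(a,b,.028)),(tt(302,125),(a,-b,.028)),(tt(228,268),(-a,-b,.036)),(tt(45,168),(-a,b,.036)),(tt(60,250),(-.137,.045,.035)),
(st(38,378),(a,b,.028)) ,(st(200,342),(a,-b,.028)),(st(308,408),(-a,-b,.036))]
for o in (W,W+S):
    x,r=fit(o,[.53,-.348,-.4956,0]);print(x.round(4));print(r.round(1).tolist())
    print('handle',x[0]-.131*np.cos(x[2]),x[1]-.131*np.sin(x[2]),x[3]+.028)
print('tri bar end',tri([tt(60,250),w(380,203)]),tri([tt(152,297),w(380,318)]))
print(get_state()['position'])
```

```text
[ 0.5316 -0.3442 -0.4904 -0.0019]
[[1.2, 0.5], [0.4, -0.9], [-0.4, -0.6], [-1.1, 0.5], [-0.2, 1.0], [-0.0, -0.5]]
handle 0.4160242755324066 -0.28246867761725053 0.026116043596191844
[ 0.5312 -0.3446 -0.4926 -0.0015]
[[1.2, 0.9], [0.5, -0.2], [-0.7, 0.0], [-1.4, 0.9], [-0.2, 1.3], [-0.3, -0.2], [-1.0, -1.4], [-0.9, -0.9], [-0.7, -0.0], [-0.2, -0.8], [-1.1, 0.6], [-0.9, 0.4], [-1.2, -0.4], [-0.7, 0.1]]
handle 0.4157440117075117 -0.2826033110311388 0.026482090709740953
tri bar end [ 0.43332997 -0.23762428  0.0557092 ] [ 0.39469906 -0.31292117  0.0622675 ]
[ 0.41543706 -0.28402991  0.19689897]
```

carry_out:
  motion:
    - [[0,0.001,0],0]
    - [[0,0.001,0],0]
    - [[0,0.001,-0.03],0]
    - [[0,0.001,-0.06],0]
    - [[0,0.001,-0.09],0]
    - [[0,0.001,-0.12],0]
    - [[0,0.001,-0.14],0]
    - [[0,0.001,-0.155],0]
    - [[0,0.001,-0.165],0]
    - [[0,0.001,-0.175],0]
    - [[0,0.001,-0.182],0]
    - [[0,0.001,-0.186],0]
    - [[0,0.001,-0.186],0]
    - [[0,0.001,-0.186],0]
  grip: -0.15

```text
time: 2.45
position: [0.4149, -0.2853, 0.0114]
tool_rot: [3.045, -0.771, 0.001]
ft_force: [0.2, -0.6, -0.1]
grip_width: 0.572
```

carry_out:
  motion:
    - [[0,0,0],0]
    - [[0,0,0],0]
    - [[0,0,0],0]
    - [[0,0,0],0]
    - [[0,0,0],0]
    - [[0,0,0],0]
    - [[0,0,0],0]
    - [[0,0,0],0]
  grip: 1
  squeeze: 55

```text
time: 3.25
position: [0.4145, -0.2851, 0.011]
tool_rot: [3.045, -0.771, 0.0]
ft_force: [0.7, -0.1, 0.0]
grip_width: 0.016
```

Run:
```python
from h import *
save('wrist','w2');save('side','s2')
W=np.load('pics/w2.npz')['p'];S=np.load('pics/s2.npz')['p'][110:230,270:430]
m=np.hstack([cv2.resize(W,(400,300)),cv2.resize(S,(400,300),interpolation=cv2.INTER_CUBIC)]);cv2.imwrite('pics/m2.png',m)
```

```text
(no output)
```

View pics/m2.png

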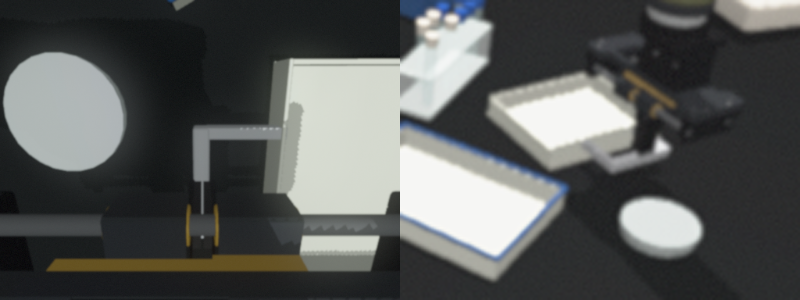

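carry_out:
  motion:
    - [[0,0,0.003],0]
    - [[0,0,0.008],0]
    - [[0,0,0.014],0]
    - [[0,0,0.02],0]
    - [[0,0,0.02],0]
    - [[0,0,0.02],0]

```text
time: 3.95
position: [0.4147, -0.2853, 0.0313]
tool_rot: [3.045, -0.771, 0.001]
ft_force: [0.1, -0.5, -0.6]
grip_width: 0.002
```

Run:
```python
from h import *
s=get_state();print(s['ft_force'],s['torque'],s['grip_width'],s['position'])
save('wrist','w3');save('side','s3')
W=np.load('pics/w3.npz')['p'];S=np.load('pics/s3.npz')['p'][110:230,270:430]
m=np.hstack([cv2.resize(W,(400,300)),cv2.resize(S,(400,300),interpolation=cv2.INTER_CUBIC)]);cv2.imwrite('pics/m3.png',m)
```

```text
[ 0.0505218  -0.54921438 -0.64235242] [ 0.01905026 -0.03039985  0.01509551] 0.0016265874303932762 [ 0.41469603 -0.28528317  0.0313249 ]
```

View pics/m3.png

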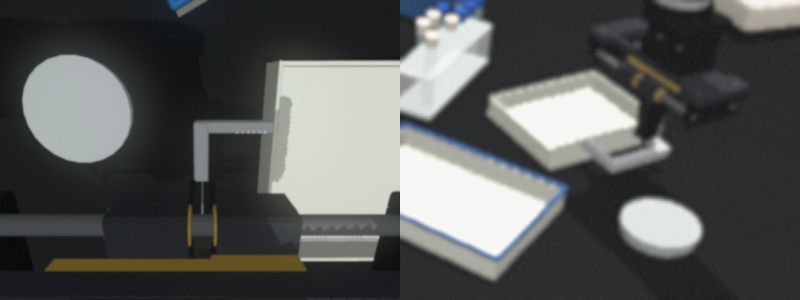

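Run:
```python
from h import *
s=get_state()
out=[]
for f,n in(('s2',.0110),('s3',.0313)):
    T=np.array([.4147,-.2853,n]); p=np.load(f'pics/{f}.npz')['p']
    c=cv2.resize(p[130:205,335:435],(800,600),interpolation=cv2.INTER_CUBIC)[:, :]
    uv=[(proj(f,T+[0,0,h])-[335,130])*8 for h in(0,.019,.07)]; print(f,[u.round() for u in uv])
    for u in uv[:2]: cv2.circle(c,tuple(int(k) for k in u),4,(0,0,255),1)
    out.append(cv2.resize(c,(400,300)))
for f,n in(('w2',.011),('w3',.0313)):
    T=np.array([.4147,-.2853,n]); c=np.load(f'pics/{f}.npz')['p']
    uv=[proj(f,T+[0,0,h]) for h in(0,.019)];print(f,[u.round() for u in uv])
    for u in uv: cv2.circle(c,tuple(int(k) for k in u),2,(0,0,255),1)
    out.append(cv2.resize(c[150:330,140:380],(400,300),interpolation=cv2.INTER_CUBIC))
cv2.imwrite('pics/m4.png',np.vstack([np.hstack(out[:2]),np.hstack(out[2:])]))
```

```text
s2 [array([234., 375.]), array([244., 335.]), array([273., 223.])]
s3 [array([245., 332.]), array([255., 291.]), array([284., 176.])]
w2 [array([259., 230.]), array([259., 243.])]
w3 [array([259., 230.]), array([259., 243.])]
```

View pics/m4.png

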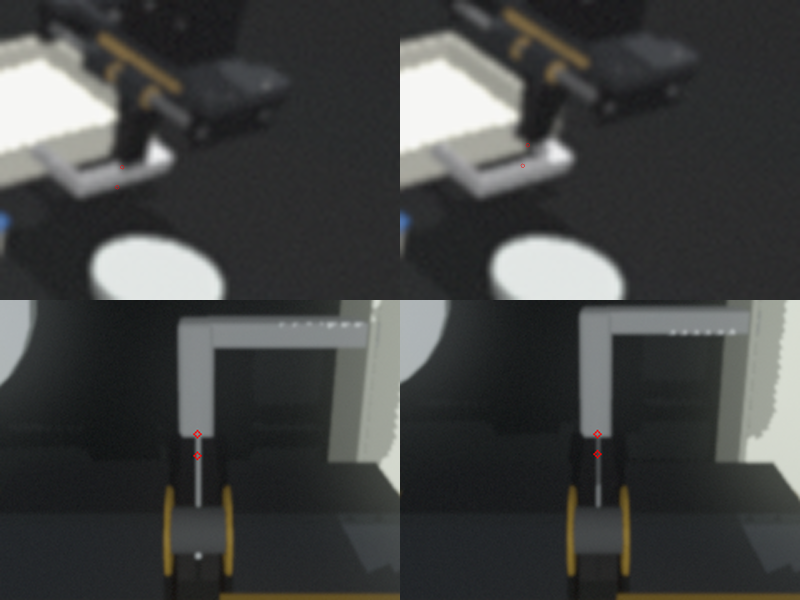

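The fingers closed empty. In both views the visible fingertips stand about 22 mm above the reported TCP, so they shut just above the bar. I'll open and go lower slowly, watching the force.

carry_out:
  motion:
    - [[0,0,0.02],0]
    - [[0,0,0.02],0]
    - [[0,0,0.02],0]
    - [[0,0,0.02],0]
    - [[0,0.001,0.02],0]
    - [[0,0.002,0.005],0]
    - [[0,0.002,-0.01],0]
    - [[0,0.002,-0.02],0]
    - [[0,0.002,-0.02],0]
    - [[0,0.002,-0.02],0]
  grip: -0.15

```text
time: 5.05
position: [0.4146, -0.283, 0.0109]
tool_rot: [-3.045, 0.771, 0.0]
ft_force: [-1.2, 0.4, -0.3]
grip_width: 0.575
```

Run:
```python
from h import *
s=get_state();print(s['position'],s['ft_force'],s['grip_width'],s['joint_positions'].round(3).tolist())
save('wrist','w5');save('side','s5')
W=np.load('pics/w5.npz')['p'];S=np.load('pics/s5.npz')['p'][130:205,335:435]
m=np.hstack([cv2.resize(W[90:390],(400,300))if 0 else cv2.resize(W,(400,300)),cv2.resize(S,(400,300),interpolation=cv2.INTER_CUBIC)])
m=np.clip(m.astype(float)*2.2,0,255).astype(np.uint8);cv2.imwrite('pics/m5.png',m)
```

```text
[ 0.41456257 -0.2830184   0.01093655] [-1.16873444  0.40564695 -0.31745769] 0.5745505975062585 [0.914, 0.213, -0.399, 2.002, 0.101, 0.945, -0.032]
```

View pics/m5.png

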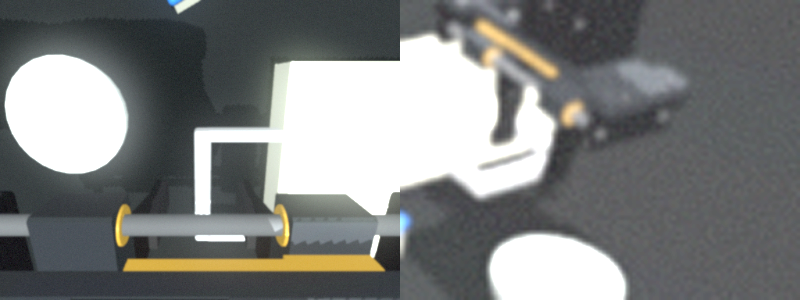

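Opened, the fingers straddle the bar; tip depth is still unclear. I'll go 8 mm lower, which stays above the bench even if the TCP reading is true, and close.

carry_out:
  motion:
    - [[0.001,0.001,-0.002],0]
    - [[0.001,0.001,-0.004],0]
    - [[0.001,0.001,-0.006],0]
    - [[0.001,0.001,-0.008],0]
    - [[0.001,0.001,-0.008],0]

```text
time: 5.65
position: [0.4152, -0.282, 0.0026]
tool_rot: [-3.045, 0.771, 0.001]
ft_force: [0.8, 0.1, 0.1]
grip_width: 0.575
```

carry_out:
  motion:
    - [[0,0,0],0]
    - [[0,0,0],0]
    - [[0,0,0],0]
    - [[0,0,0],0]
    - [[0,0,0],0]
  grip: 1
  squeeze: 30

```text
time: 6.15
position: [0.4156, -0.2821, 0.003]
tool_rot: [3.045, -0.771, 0.0]
ft_force: [0.4, -0.2, -0.5]
grip_width: 0.208
```

carry_out:
  motion:
    - [[0,0,0],0]
    - [[0,0,0],0]
    - [[0,0,0],0]
    - [[0,0,0],0]

```text
time: 6.55
position: [0.4155, -0.2821, 0.003]
tool_rot: [3.045, -0.771, 0.0]
ft_force: [-0.2, -0.1, 0.2]
grip_width: 0.13
```

Width 0.13 ≈ 11.3 mm, so the bar is between the pads now, but only with the tips. I'll open and go deeper in small, force-checked steps.

carry_out:
  motion:
    - [[0,0,0],0]
    - [[0,0,0],0]
    - [[0,0,0],0]
    - [[0,0,-0.002],0]
    - [[0,0,-0.004],0]
    - [[0,0,-0.006],0]
    - [[0,0,-0.008],0]
    - [[0,0,-0.008],0]
  grip: 0.1

```text
time: 7.35
position: [0.4153, -0.2819, -0.0054]
tool_rot: [-3.045, 0.771, 0.001]
ft_force: [-0.6, -0.8, -0.3]
grip_width: 0.451
```

Run:
```python
from h import *
s=get_state();print(s['position'],s['ft_force'],s['torque'],s['grip_width'])
save('side','s6');save('wrist','w6')
```

```text
[ 0.41525816 -0.28189342 -0.00542916] [-0.55275932 -0.80101518 -0.25749183] [-0.03861942 -0.06465504  0.01624913] 0.4505513121385801
```

carry_out:
  motion:
    - [[0,0,-0.002],0]
    - [[0,0,-0.004],0]
    - [[0,0,-0.006],0]
    - [[0,0,-0.006],0]

```text
time: 7.85
position: [0.4153, -0.2819, -0.0114]
tool_rot: [-3.045, 0.771, 0.001]
ft_force: [-0.5, -0.5, -0.4]
grip_width: 0.451
```

carry_out:
  motion:
    - [[0,0,0],0]
    - [[0,0,0],0]
    - [[0,0,0],0]
    - [[0,0,0],0]
    - [[0,0,0],0]
    - [[0,0,0],0]
  grip: 1
  squeeze: 58

```text
time: 8.45
position: [0.4156, -0.2822, -0.0109]
tool_rot: [3.045, -0.771, 0.0]
ft_force: [-0.5, 0.4, 0.8]
grip_width: 0.131
```

carry_out:
  motion:
    - [[0,0,0.003],0]
    - [[0,0,0.008],0]
    - [[0,0,0.014],0]
    - [[0,0,0.02],0]
    - [[0,0,0.03],0]
    - [[0,0,0.03],0]
    - [[0,0,0.03],0]

```text
time: 9.15
position: [0.4158, -0.2824, 0.0195]
tool_rot: [3.045, -0.771, 0.001]
ft_force: [0.4, -0.3, -2.5]
grip_width: 0.132
```

Run:
```python
from h import *
s=get_state();print(s['position'],s['ft_force'],s['torque'],s['grip_width'])
save('side','s7');save('wrist','w7')
W=np.load('pics/w7.npz')['p'];S=np.load('pics/s7.npz')['p'][120:210,310:430]
m=np.hstack([cv2.resize(W,(400,300)),cv2.resize(S,(400,300),interpolation=cv2.INTER_CUBIC)])
cv2.imwrite('pics/m7.png',m)
```

```text
[ 0.41577606 -0.28235514  0.01948994] [ 0.37583884 -0.26080591 -2.46110769] [ 0.08884909  0.14724666 -0.02501522] 0.132303911462165
```

Run:
```python
from h import *
T=np.load('pics/t0.npz')['p'];S=np.load('pics/s0.npz')['p'];m=cv2.imread('pics/m7.png')
r=lambda p,x,y:cv2.resize(p[y:y+75,x:x+100],(400,300),interpolation=cv2.INTER_CUBIC)
cv2.imwrite('pics/m8.png',np.vstack([m,np.hstack([r(T,150,132),cv2.resize(S[185:290,90:230],(400,300),interpolation=cv2.INTER_CUBIC)])]))
```

```text
(no output)
```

View pics/m8.png

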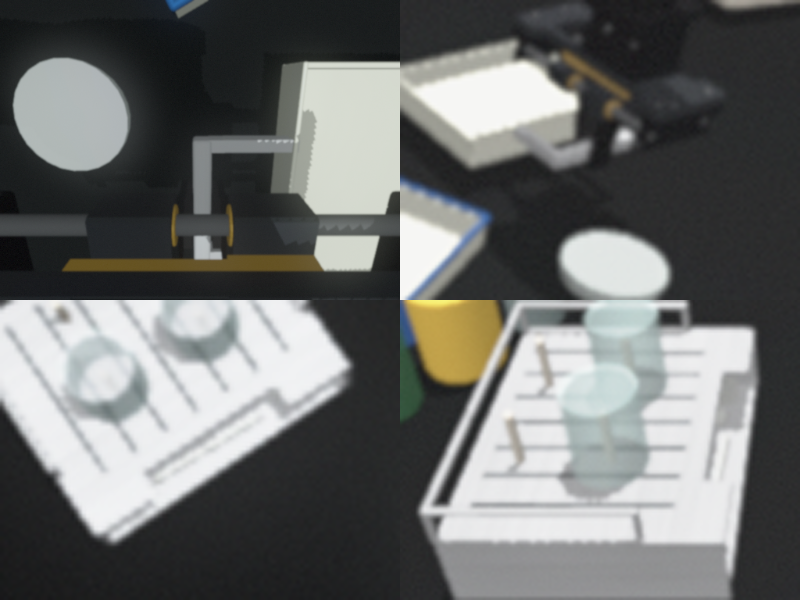

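Run:
```python
from fit import *
s=lambda u,v:('s0',(90+(u-400)*.35,185+(v-300)*.35)); t=lambda u,v:('t0',(150+u*.25,132+(v-300)*.25))
for n,o in dict(FL=s(728,543),FR=s(755,328),BL=s(438,540)).items(): print(n,onz('s0',o[1],.072).round(4))
print('FLbot',onz('s0',sr(705,588)[1],0).round(4),'BLbot',onz('s0',sr(452,588)[1],0).round(4))
for z in(.072,0):print(z,onz('t0',t(108,543)[1],z).round(4),onz('t0',t(350,372)[1],z).round(4))
print('notch',onz('t0',t(150,472)[1],.072).round(4),onz('t0',t(272,392)[1],.072).round(4))
print('backrail top: ',onz('t0',tr(423,135)[1],.1).round(4),onz('t0',tr(610,14)[1],.1).round(4))
print('s notch', onz('s0',s(728,375)[1],.072).round(4),onz('s0',s(710,478)[1],.072).round(4))
```

```text
FL [0.523 0.33  0.072]
FR [0.6741 0.1288 0.072 ]
BL [0.6892 0.4504 0.072 ]
FLbot [0.5298 0.3265 0.    ] BLbot [0.6962 0.45   0.    ]
0.072 [0.52   0.3183 0.072 ] [0.6693 0.1264 0.072 ]
0 [0.5286 0.332  0.    ] [0.6866 0.1292 0.    ]
notch [0.5797 0.2873 0.072 ] [0.6502 0.1903 0.072 ]
backrail top:  [0.6916 0.4496 0.1   ] [0.8384 0.251  0.1   ]
s notch [0.6487 0.1929 0.072 ] [0.5771 0.2911 0.072 ]
```

The bar is held between the pads with its weight carried (2.4 N). The rack fits as origin ≈ (0.598, 0.228), yaw ≈ 0.636. I'll lift and swing to in front of the bay.

carry_out:
  motion:
    - [[0,0,0.01],0]
    - [[0,0,0.025],0]
    - [[0.002,0.002,0.045],0]
    - [[0.005,0.005,0.065],0.01]
    - [[0.008,0.012,0.085],0.03]
    - [[0.012,0.022,0.105],0.06]
    - [[0.018,0.036,0.12],0.1]
    - [[0.024,0.052,0.13],0.15]
    - [[0.03,0.07,0.13],0.2]
    - [[0.035,0.09,0.13],0.26]
    - [[0.04,0.11,0.13],0.32]
    - [[0.045,0.13,0.13],0.38]
    - [[0.05,0.15,0.13],0.44]
    - [[0.052,0.17,0.13],0.5]
    - [[0.053,0.19,0.13],0.56]
    - [[0.053,0.21,0.13],0.62]
    - [[0.052,0.23,0.13],0.68]
    - [[0.05,0.25,0.13],0.74]
    - [[0.046,0.27,0.13],0.8]
    - [[0.042,0.288,0.13],0.86]

```text
time: 11.25
position: [0.457, 0.0077, 0.149]
tool_rot: [3.088, 0.577, 0.0]
ft_force: [0.2, 0.2, -3.0]
grip_width: 0.133
```

carry_out:
  motion:
    - [[-0.005,0.02,0],0.06]
    - [[-0.011,0.04,0],0.12]
    - [[-0.018,0.058,0],0.17]
    - [[-0.024,0.072,0],0.21]
    - [[-0.029,0.083,-0.01],0.24]
    - [[-0.033,0.09,-0.02],0.258]
    - [[-0.035,0.093,-0.035],0.266]
    - [[-0.035,0.093,-0.05],0.266]
    - [[-0.035,0.093,-0.065],0.266]
    - [[-0.035,0.093,-0.08],0.266]
    - [[-0.035,0.093,-0.09],0.266]
    - [[-0.035,0.093,-0.09],0.266]
    - [[-0.035,0.093,-0.09],0.266]

```text
time: 12.55
position: [0.4225, 0.0989, 0.0589]
tool_rot: [-2.987, -0.973, 0.0]
ft_force: [-0.0, -0.6, -1.6]
grip_width: 0.131
```

Run:
```python
from h import *
s=get_state();print(s['time'],s['position'],s['tool_rot'],s['ft_force'],s['torque'],s['grip_width'])
save('side','s9');save('wrist','w9');save('top','t9')
S=np.load('pics/s9.npz')['p'];W=np.load('pics/w9.npz')['p'];T=np.load('pics/t9.npz')['p']
r=lambda p,w=400,h=300:cv2.resize(p,(w,h),interpolation=cv2.INTER_CUBIC)
cv2.imwrite('pics/m9.png',np.vstack([np.hstack([r(W),r(T[110:260,140:340])]),np.hstack([r(S[165:315,100:300]),r(S[150:255,210:350])])]))
```

```text
12.55 [0.42247182 0.09889305 0.05889202] [-2.98662709e+00 -9.72955303e-01  3.34150340e-04] [-0.02276461 -0.56362165 -1.63675967] [-0.11713572  0.01231869 -0.00213873] 0.13126039539468382
```

View pics/m9.png

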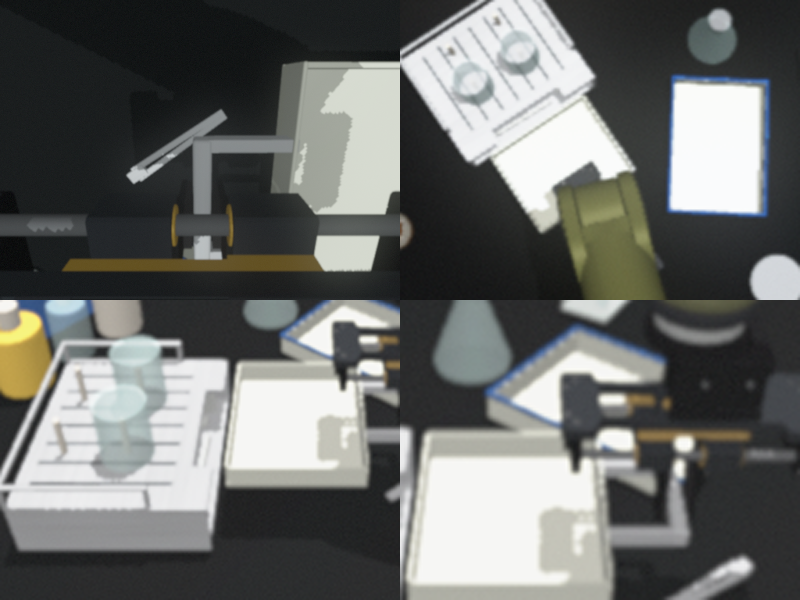

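The tray is held roughly level just before the bay, yaw looks aligned, and the gripper is clear. I'll fit the held tray's pose (including pitch) against the rack.

Run:
```python
from h import *
from scipy.optimize import least_squares
from scipy.spatial.transform import Rotation as R
t=lambda u,v:('t9',(140+(u-400)*.5,110+v*.5)); s=lambda u,v:('s9',(100+u*.5,165+(v-300)*.5)); q=lambda u,v:('s9',(210+(u-400)*.35,150+(v-300)*.35))
a,b=.075,.09
obs=[(t(492,157),(a,b,.028)),(t(585,95),(a,-b,.028)),(t(543,231),(-a,b,.036)),(t(636,170),(-a,-b,.036)),
(s(237,362),(a,-b,.028)),(s(229,470),(a,b,.028)),(s(368,472),(-a,b,.036)),(s(368,488),(-a,b,0)),(s(226,487),(a,b,0)),
(q(420,432),(a,-b,.028)),(q(413,585),(a,b,.028)),(q(612,583),(-a,b,.036)),(q(685,538),(-.137,.045,.03))]
P=lambda p,c:R.from_euler('ZYX',p[3:]).apply(c)+p[:3]
f=lambda p:np.concatenate([proj(o[0],P(p,c))-o[1] for o,c in obs])
r=least_squares(f,[.528,.176,.07,.636,0,0],loss='soft_l1')
print('pose',r.x.round(4));print(f(r.x).reshape(-1,2).round(1).tolist())
th=.636;Rm=np.array([[np.cos(th),np.sin(th)],[-np.sin(th),np.cos(th)]])
print('in rack',Rm@(r.x[:2]-[.598,.228]),'TCP in rack',Rm@(get_state()['position'][:2]-[.598,.228]))
```

```text
pose [ 0.5304  0.1708  0.0601  0.644  -0.0173 -0.0274]
[[-0.2, -0.8], [-0.9, -1.4], [0.3, 0.3], [0.1, -1.7], [0.5, -0.0], [-1.1, 0.1], [0.7, -2.7], [-0.8, 0.6], [0.9, 0.4], [2.0, -0.2], [-1.1, 0.4], [0.5, -0.7], [0.7, 2.0]]
in rack [-0.08833124 -0.005845  ] TCP in rack [-2.17290709e-01 -1.16581995e-05]
```

carry_out:
  motion:
    - [[0,0,-0.012],0]
    - [[0,0,-0.026],0]
    - [[0,0,-0.038],0]
    - [[0,0,-0.046],0]
    - [[0,0,-0.052],0]
    - [[0,0,-0.054],0]
    - [[0,0,-0.054],0]
    - [[0,0,-0.054],0]

```text
time: 13.5
position: [0.4229, 0.099, 0.0053]
tool_rot: [2.987, 0.973, 0.001]
ft_force: [-0.0, -0.3, -3.0]
grip_width: 0.133
```

```bash
cat > st.py <<'E'
from h import *
s=get_state();th=.636;Rm=np.array([[np.cos(th),np.sin(th)],[-np.sin(th),np.cos(th)]])
p=s['position'];v=s['tool_rot'];f=s['ft_force'];m=s['torque']
print('t',s['time'],'TCP rack',(Rm@(p[:2]-[.598,.228])).round(4),'z',p[2].round(4),'yaw',round((2*np.arctan2(v[1],v[0]))%np.pi,4),'F rack',(Rm@f[:2]).round(1),f[2].round(1),'M rack',(Rm@m[:2]).round(2),m[2].round(2),'g',s['grip_width'].round(3))
E
python3 st.py
```

```text
Traceback (most recent call last):
  File "st.py", line 4, in <module>
    print('t',s['time'],'TCP rack',(Rm@(p[:2]-[.598,.228])).round(4),'z',p[2].round(4),'yaw',round((2*np.arctan2(v[1],v[0]))%np.pi,4),'F rack',(Rm@f[:2]).round(1),f[2].round(1),'M rack',(Rm@m[:2]).round(2),m[2].round(2),'g',s['grip_width'].round(3))
                                                                                                                                                                                                                                ^^^^^^^^^^^^^^^^^^^^^
AttributeError: 'float' object has no attribute 'round'
```

```bash
sed -i "s/s\['grip_width'\].round(3)/round(float(s['grip_width']),3)/" st.py; python3 st.py
```

```text
t 13.5 TCP rack [-2.175e-01  2.000e-04] z 0.0053 yaw 0.6301 F rack [-0.2 -0.2] -3.0 M rack [-0.09  0.17] -0.02 g 0.133
```

carry_out:
  motion:
    - [[0,0,-0.002],0]
    - [[0,0,-0.004],0]
    - [[0,0,-0.006],0]
    - [[0,0,-0.006],0]

```text
time: 13.9
position: [0.4223, 0.0988, -0.0013]
tool_rot: [-2.987, -0.973, 0.001]
ft_force: [-0.5, -0.5, -2.2]
grip_width: 0.129
```

```bash
python3 st.py
```

```text
t 13.9 TCP rack [-0.2181  0.0004] z -0.0013 yaw 0.63 F rack [-0.7 -0.2] -2.2 M rack [-0.05  0.17] -0.06 g 0.129
```

carry_out:
  motion:
    - [[0,0,-0.002],0]
    - [[0,0,-0.004],0]
    - [[0,0,-0.006],0]
    - [[0,0,-0.006],0]

```text
time: 14.3
position: [0.4222, 0.0989, -0.0073]
tool_rot: [-2.987, -0.973, 0.001]
ft_force: [0.0, -0.7, -2.8]
grip_width: 0.131
```

```bash
python3 st.py
```

```text
t 14.3 TCP rack [-0.2181  0.0006] z -0.0073 yaw 0.6301 F rack [-0.4 -0.5] -2.8 M rack [-0.05  0.15] 0.01 g 0.131
```

The bench isn't touched at TCP z = −0.007, so the tray hangs level as computed (underside = TCP z + 11 mm). I'll raise to pass over the lip and start entering.

carry_out:
  motion:
    - [[0,0,0.007],0.002]
    - [[0,0,0.014],0.004]
    - [[0,0,0.021],0.006]
    - [[0,0,0.021],0.006]
    - [[0.0032,0.0024,0.021],0.006]
    - [[0.0064,0.0048,0.021],0.006]
    - [[0.0096,0.0072,0.021],0.006]
    - [[0.0128,0.0096,0.021],0.006]
    - [[0.016,0.012,0.021],0.006]
    - [[0.016,0.012,0.021],0.006]
    - [[0.016,0.012,0.021],0.006]

```text
time: 15.4
position: [0.4384, 0.1111, 0.0138]
tool_rot: [-2.984, -0.983, 0.001]
ft_force: [0.5, -0.9, -2.1]
grip_width: 0.131
```

```bash
python3 st.py
```

```text
t 15.4 TCP rack [-0.1979  0.0007] z 0.0138 yaw 0.6364 F rack [-0.1 -1.1] -2.1 M rack [-0.1   0.14] 0.04 g 0.131
```

carry_out:
  motion:
    - [[0.0016,0.0012,0],0]
    - [[0.0032,0.0024,0],0]
    - [[0.0048,0.0036,0],0]
    - [[0.0064,0.0048,0],0]
    - [[0.008,0.006,0],0]
    - [[0.008,0.006,0],0]

```text
time: 16.0
position: [0.4468, 0.1172, 0.014]
tool_rot: [-2.984, -0.983, -0.001]
ft_force: [-0.1, 0.1, -2.4]
grip_width: 0.127
```

```bash
python3 st.py
```

```text
t 16.0 TCP rack [-0.1875  0.0007] z 0.014 yaw 0.6362 F rack [-0.   0.2] -2.4 M rack [-0.05  0.18] -0.06 g 0.127
```

carry_out:
  motion:
    - [[0.0012,0.0009,0],0]
    - [[0.0024,0.0018,0],0]
    - [[0.0036,0.0027,0],0]
    - [[0.0048,0.0036,0],0]
    - [[0.0048,0.0036,0],0]

```text
time: 16.5
position: [0.4515, 0.1207, 0.014]
tool_rot: [-2.984, -0.982, -0.0]
ft_force: [-0.1, -0.0, -2.9]
grip_width: 0.131
```

```bash
python3 st.py
```

```text
t 16.5 TCP rack [-0.1816  0.0007] z 0.014 yaw 0.6362 F rack [-0.1  0. ] -2.9 M rack [-0.05  0.15] 0.01 g 0.131
```

carry_out:
  motion:
    - [[0.0008,0.0006,0],0]
    - [[0.0016,0.0012,0],0]
    - [[0.0024,0.0018,0],0]
    - [[0.0032,0.0024,0],0]
    - [[0.0032,0.0024,0],0]

```text
time: 17.0
position: [0.4547, 0.123, 0.014]
tool_rot: [-2.984, -0.982, -0.0]
ft_force: [0.0, 0.2, -2.6]
grip_width: 0.133
```

```bash
python3 st.py
```

```text
t 17.0 TCP rack [-0.1777  0.0007] z 0.014 yaw 0.6361 F rack [0.1 0.1] -2.6 M rack [-0.05  0.11] -0.01 g 0.133
```

carry_out:
  motion:
    - [[0.0008,0.0006,0],0]
    - [[0.0016,0.0012,0],0]
    - [[0.0024,0.0018,0],0]
    - [[0.0032,0.0024,0],0]
    - [[0.0032,0.0024,0],0]

```text
time: 17.5
position: [0.4576, 0.1255, 0.0139]
tool_rot: [-2.984, -0.983, 0.0]
ft_force: [-1.3, 0.4, -3.0]
grip_width: 0.132
```

```bash
python3 st.py
```

```text
t 17.5 TCP rack [-0.1739  0.0009] z 0.0139 yaw 0.6363 F rack [-0.8  1.1] -3.0 M rack [0.04 0.3 ] 0.03 g 0.132
```

First touch: a push toward rack +y from the right flare. I'll feel for the other side by shifting to +y.

carry_out:
  motion:
    - [[-0.0006,0.0008,0],0]
    - [[-0.0012,0.0016,0],0]
    - [[-0.0018,0.0024,0],0]
    - [[-0.0024,0.0032,0],0]
    - [[-0.0024,0.0032,0],0]

```text
time: 18.0
position: [0.4553, 0.1286, 0.014]
tool_rot: [2.984, 0.983, 0.0]
ft_force: [-0.7, -1.0, -1.9]
grip_width: 0.13
```

```bash
python3 st.py
```

```text
t 18.0 TCP rack [-0.1739  0.0049] z 0.014 yaw 0.6362 F rack [-1.2 -0.4] -1.9 M rack [-0.11  0.14] -0.01 g 0.13
```

carry_out:
  motion:
    - [[-0.0006,0.0008,0],0]
    - [[-0.0012,0.0016,0],0]
    - [[-0.0018,0.0024,0],0]
    - [[-0.0024,0.0032,0],0]
    - [[-0.0024,0.0032,0],0]

```text
time: 18.5
position: [0.4528, 0.1318, 0.014]
tool_rot: [-2.984, -0.983, -0.0]
ft_force: [-0.3, 0.4, -2.4]
grip_width: 0.136
```

```bash
python3 st.py
```

```text
t 18.5 TCP rack [-0.1739  0.0089] z 0.014 yaw 0.6363 F rack [-0.   0.5] -2.4 M rack [-0.05  0.15] 0.04 g 0.136
```

carry_out:
  motion:
    - [[-0.0006,0.0008,0],0]
    - [[-0.0012,0.0016,0],0]
    - [[-0.0018,0.0024,0],0]
    - [[-0.0024,0.0032,0],0]
    - [[-0.0024,0.0032,0],0]

```text
time: 19.0
position: [0.4504, 0.1351, 0.014]
tool_rot: [2.984, 0.983, 0.0]
ft_force: [-0.1, 0.2, -3.1]
grip_width: 0.13
```

```bash
python3 st.py
```

```text
t 19.0 TCP rack [-0.1739  0.0129] z 0.014 yaw 0.6363 F rack [0.1 0.2] -3.1 M rack [-0.07  0.14] 0.0 g 0.13
```

carry_out:
  motion:
    - [[-0.0006,0.0008,0],0]
    - [[-0.0012,0.0016,0],0]
    - [[-0.0018,0.0024,0],0]
    - [[-0.0018,0.0024,0],0]

```text
time: 19.4
position: [0.4486, 0.1375, 0.014]
tool_rot: [-2.984, -0.983, -0.0]
ft_force: [0.0, 0.2, -3.1]
grip_width: 0.133
```

```bash
python3 st.py
```

```text
t 19.4 TCP rack [-0.174   0.0159] z 0.014 yaw 0.6363 F rack [0.1 0.2] -3.1 M rack [-0.04  0.17] -0.02 g 0.133
```

carry_out:
  motion:
    - [[-0.0006,0.0008,0],0]
    - [[-0.0012,0.0016,0],0]
    - [[-0.0018,0.0024,0],0]
    - [[-0.0024,0.0032,0],0]
    - [[-0.0024,0.0032,0],0]

```text
time: 19.9
position: [0.4462, 0.1407, 0.014]
tool_rot: [2.984, 0.983, 0.0]
ft_force: [-0.4, 0.2, -1.7]
grip_width: 0.129
```

```bash
python3 st.py
```

```text
t 19.9 TCP rack [-0.174   0.0199] z 0.014 yaw 0.6363 F rack [-0.2  0.4] -1.7 M rack [-0.05  0.15] 0.01 g 0.129
```

carry_out:
  motion:
    - [[0.0015,-0.002,0],0]
    - [[0.003,-0.004,0],0]
    - [[0.0045,-0.006,0],0]
    - [[0.005,-0.0067,0],0]
    - [[0.0066,-0.0055,0],0]
    - [[0.0082,-0.0043,0],0]
    - [[0.0082,-0.0043,0],0]

```text
time: 20.6
position: [0.4548, 0.1366, 0.0141]
tool_rot: [-2.984, -0.983, -0.001]
ft_force: [-0.6, 0.0, -1.3]
grip_width: 0.129
```

```bash
python3 st.py
```

```text
t 20.6 TCP rack [-0.1695  0.0115] z 0.0141 yaw 0.6363 F rack [-0.5  0.4] -1.3 M rack [-0.04  0.15] -0.01 g 0.129
```

carry_out:
  motion:
    - [[0.0008,0.0006,0],0]
    - [[0.0016,0.0012,0],0]
    - [[0.0024,0.0018,0],0]
    - [[0.0032,0.0024,0],0]
    - [[0.0032,0.0024,0],0]

```text
time: 21.1
position: [0.4579, 0.1388, 0.014]
tool_rot: [-2.984, -0.982, -0.0]
ft_force: [-0.2, 0.8, -2.7]
grip_width: 0.131
```

```bash
python3 st.py
```

```text
t 21.1 TCP rack [-0.1657  0.0114] z 0.014 yaw 0.6362 F rack [0.3 0.7] -2.7 M rack [-0.09  0.17] -0.02 g 0.131
```

carry_out:
  motion:
    - [[0.0008,0.0006,0],0]
    - [[0.0016,0.0012,0],0]
    - [[0.0024,0.0018,0],0]
    - [[0.0032,0.0024,0],0]
    - [[0.0032,0.0024,0],0]

```text
time: 21.6
position: [0.4611, 0.1412, 0.014]
tool_rot: [-2.984, -0.982, -0.0]
ft_force: [0.4, 0.2, -2.0]
grip_width: 0.127
```

```bash
python3 st.py
```

```text
t 21.6 TCP rack [-0.1617  0.0115] z 0.014 yaw 0.6361 F rack [ 0.4 -0. ] -2.0 M rack [-0.03  0.18] -0.01 g 0.127
```

carry_out:
  motion:
    - [[0.0008,0.0006,0],0]
    - [[0.0016,0.0012,0],0]
    - [[0.0024,0.0018,0],0]
    - [[0.0032,0.0024,0],0]
    - [[0.004,0.003,0],0]
    - [[0.004,0.003,0],0]

```text
time: 22.2
position: [0.465, 0.1441, 0.014]
tool_rot: [-2.984, -0.982, -0.0]
ft_force: [-0.1, -0.2, -2.8]
grip_width: 0.131
```

```bash
python3 st.py
```

```text
t 22.2 TCP rack [-0.1568  0.0115] z 0.014 yaw 0.6361 F rack [-0.2 -0. ] -2.8 M rack [-0.08  0.16] -0.02 g 0.131
```

carry_out:
  motion:
    - [[0.0008,0.0006,0],0]
    - [[0.0016,0.0012,0],0]
    - [[0.0024,0.0018,0],0]
    - [[0.0032,0.0024,0],0]
    - [[0.004,0.003,0],0]
    - [[0.004,0.003,0],0]

```text
time: 22.8
position: [0.469, 0.1471, 0.014]
tool_rot: [-2.984, -0.982, -0.0]
ft_force: [-0.0, 0.5, -2.2]
grip_width: 0.128
```

```bash
python3 st.py
```

```text
t 22.8 TCP rack [-0.1518  0.0115] z 0.014 yaw 0.6361 F rack [0.3 0.4] -2.2 M rack [-0.1   0.12] 0.0 g 0.128
```

carry_out:
  motion:
    - [[-0.0006,0.0008,0],0]
    - [[-0.0012,0.0016,0],0]
    - [[-0.0018,0.0024,0],0]
    - [[-0.0018,0.0024,0],0]

```text
time: 23.2
position: [0.467, 0.1492, 0.014]
tool_rot: [2.984, 0.982, -0.0]
ft_force: [-0.6, -0.4, -3.4]
grip_width: 0.13
```

```bash
python3 st.py
```

```text
t 23.2 TCP rack [-0.1522  0.0144] z 0.014 yaw 0.6358 F rack [-0.7  0. ] -3.4 M rack [-0.23  0.14] -0.09 g 0.13
```

carry_out:
  motion:
    - [[0.0006,-0.0008,0],0]
    - [[0.0012,-0.0016,0],0]
    - [[0.0018,-0.0024,0],0]
    - [[0.0024,-0.0032,0],0]
    - [[0.003,-0.004,0],0]
    - [[0.003,-0.004,0],0]

```text
time: 23.8
position: [0.4702, 0.1453, 0.014]
tool_rot: [-2.984, -0.982, -0.0]
ft_force: [0.4, -0.0, -3.0]
grip_width: 0.131
```

```bash
python3 st.py
```

```text
t 23.8 TCP rack [-0.1519  0.0093] z 0.014 yaw 0.6358 F rack [ 0.3 -0.3] -3.0 M rack [-0.04  0.16] 0.02 g 0.131
```

carry_out:
  motion:
    - [[0.0006,-0.0008,0],0]
    - [[0.0012,-0.0016,0],0]
    - [[0.0018,-0.0024,0],0]
    - [[0.0018,-0.0024,0],0]

```text
time: 24.2
position: [0.4716, 0.143, 0.0139]
tool_rot: [-2.984, -0.983, 0.001]
ft_force: [-1.3, -0.2, -2.3]
grip_width: 0.129
```

```bash
python3 st.py
```

```text
t 24.2 TCP rack [-0.1521  0.0067] z 0.0139 yaw 0.6363 F rack [-1.2  0.6] -2.3 M rack [0.14 0.25] 0.1 g 0.129
```

carry_out:
  motion:
    - [[0.0006,-0.0008,0],0]
    - [[0.0012,-0.0016,0],0]
    - [[0.0018,-0.0024,0],0]
    - [[0.0018,-0.0024,0],0]

```text
time: 24.6
position: [0.4731, 0.1407, 0.0138]
tool_rot: [-2.983, -0.983, 0.002]
ft_force: [-2.6, 1.2, -3.2]
grip_width: 0.13
```

```bash
python3 st.py
```

```text
t 24.6 TCP rack [-0.1524  0.004 ] z 0.0138 yaw 0.6366 F rack [-1.4  2.5] -3.2 M rack [0.54 0.44] 0.45 g 0.13
```

Gap felt at this depth: tray side free from about y = +7 to +14 mm in rack axes. I'll centre at about +10.5 and go on.

carry_out:
  motion:
    - [[-0.002,0.0027,0],0]
    - [[-0.004,0.0054,0],0]
    - [[-0.0032,0.006,0],0]
    - [[-0.0024,0.0066,0],0]
    - [[-0.0016,0.0072,0],0]
    - [[-0.0008,0.0078,0],0]
    - [[0,0.0084,0],0]
    - [[0.0008,0.009,0],0]
    - [[0.0016,0.0096,0],0]
    - [[0.0016,0.0096,0],0]

```text
time: 25.6
position: [0.4755, 0.1503, 0.014]
tool_rot: [-2.984, -0.982, -0.0]
ft_force: [0.4, -0.0, -2.9]
grip_width: 0.13
```

```bash
python3 st.py
```

```text
t 25.6 TCP rack [-0.1447  0.0103] z 0.014 yaw 0.636 F rack [ 0.3 -0.3] -2.9 M rack [-0.04  0.12] 0.01 g 0.13
```

carry_out:
  motion:
    - [[0.0008,0.0006,0],0]
    - [[0.0016,0.0012,0],0]
    - [[0.0024,0.0018,0],0]
    - [[0.0032,0.0024,0],0]
    - [[0.004,0.003,0],0]
    - [[0.004,0.003,0],0]

```text
time: 26.2
position: [0.4795, 0.1534, 0.014]
tool_rot: [-2.984, -0.982, -0.0]
ft_force: [-0.5, 0.4, -1.7]
grip_width: 0.131
```

```bash
python3 st.py
```

```text
t 26.2 TCP rack [-0.1397  0.0104] z 0.014 yaw 0.6362 F rack [-0.2  0.6] -1.7 M rack [-0.03  0.13] 0.01 g 0.131
```

carry_out:
  motion:
    - [[0.0008,0.0006,0],0]
    - [[0.0016,0.0012,0],0]
    - [[0.0024,0.0018,0],0]
    - [[0.0032,0.0024,0],0]
    - [[0.004,0.003,0],0]
    - [[0.004,0.003,0],0]

```text
time: 26.8
position: [0.4835, 0.1564, 0.014]
tool_rot: [-2.984, -0.982, -0.0]
ft_force: [-1.1, 0.7, -3.5]
grip_width: 0.128
```

```bash
python3 st.py
```

```text
t 26.8 TCP rack [-0.1347  0.0104] z 0.014 yaw 0.6361 F rack [-0.4  1.2] -3.5 M rack [-0.06  0.13] -0.05 g 0.128
```

carry_out:
  motion:
    - [[0.0008,0.0006,0],0]
    - [[0.0016,0.0012,0],0]
    - [[0.0024,0.0018,0],0]
    - [[0.0032,0.0024,0],0]
    - [[0.004,0.003,0],0]
    - [[0.0048,0.0036,0],0]
    - [[0.0048,0.0036,0],0]

```text
time: 27.5
position: [0.4882, 0.1599, 0.014]
tool_rot: [-2.984, -0.982, -0.0]
ft_force: [0.2, 0.2, -2.9]
grip_width: 0.136
```

```bash
python3 st.py
```

```text
t 27.5 TCP rack [-0.1288  0.0104] z 0.014 yaw 0.6361 F rack [0.3 0.1] -2.9 M rack [-0.06  0.18] -0.01 g 0.136
```

carry_out:
  motion:
    - [[0.0008,0.0006,0],0]
    - [[0.0016,0.0012,0],0]
    - [[0.0024,0.0018,0],0]
    - [[0.0032,0.0024,0],0]
    - [[0.004,0.003,0],0]
    - [[0.0048,0.0036,0],0]
    - [[0.0048,0.0036,0],0]

```text
time: 28.2
position: [0.493, 0.1635, 0.014]
tool_rot: [-2.984, -0.982, -0.0]
ft_force: [-0.2, -0.2, -2.7]
grip_width: 0.132
```

```bash
python3 st.py
```

```text
t 28.2 TCP rack [-0.1227  0.0105] z 0.014 yaw 0.6362 F rack [-0.3  0. ] -2.7 M rack [-0.08  0.14] -0.01 g 0.132
```

carry_out:
  motion:
    - [[0.0008,0.0006,0],0]
    - [[0.0016,0.0012,0],0]
    - [[0.0024,0.0018,0],0]
    - [[0.0032,0.0024,0],0]
    - [[0.004,0.003,0],0]
    - [[0.0048,0.0036,0],0]
    - [[0.0056,0.0042,0],0]
    - [[0.0064,0.0048,0],0]
    - [[0.0064,0.0048,0],0]

```text
time: 29.1
position: [0.4995, 0.1683, 0.014]
tool_rot: [-2.984, -0.982, -0.0]
ft_force: [-0.0, 0.0, -3.2]
grip_width: 0.134
```

```bash
python3 st.py
```

```text
t 29.1 TCP rack [-0.1147  0.0105] z 0.014 yaw 0.6361 F rack [-0.  0.] -3.2 M rack [-0.07  0.1 ] -0.01 g 0.134
```

carry_out:
  motion:
    - [[0.0008,0.0006,0],0]
    - [[0.0016,0.0012,0],0]
    - [[0.0024,0.0018,0],0]
    - [[0.0032,0.0024,0],0]
    - [[0.004,0.003,0],0]
    - [[0.0048,0.0036,0],0]
    - [[0.0056,0.0042,0],0]
    - [[0.0064,0.0048,0],0]
    - [[0.0064,0.0048,0],0]

```text
time: 30.0
position: [0.5059, 0.1731, 0.014]
tool_rot: [-2.984, -0.982, -0.0]
ft_force: [-0.4, -0.4, -2.9]
grip_width: 0.132
```

```bash
python3 st.py
```

```text
t 30.0 TCP rack [-0.1067  0.0106] z 0.014 yaw 0.636 F rack [-0.6 -0. ] -2.9 M rack [-0.14  0.18] -0.03 g 0.132
```

carry_out:
  motion:
    - [[0.0008,0.0006,0],-0.003]
    - [[0.0016,0.0012,0],-0.005]
    - [[0.0024,0.0018,0],-0.005]
    - [[0.0032,0.0024,0],-0.005]
    - [[0.004,0.003,0],-0.005]
    - [[0.0048,0.0036,0],-0.005]
    - [[0.0056,0.0042,0],-0.005]
    - [[0.0064,0.0048,0],-0.005]
    - [[0.0064,0.0048,0],-0.005]

```text
time: 30.9
position: [0.5122, 0.1779, 0.014]
tool_rot: [-2.986, -0.975, -0.0]
ft_force: [-0.3, -0.8, -3.1]
grip_width: 0.135
```

```bash
python3 st.py
```

```text
t 30.9 TCP rack [-0.0988  0.0107] z 0.014 yaw 0.6311 F rack [-0.7 -0.5] -3.1 M rack [-0.03  0.15] 0.02 g 0.135
```

carry_out:
  motion:
    - [[0.0008,0.0006,0],0]
    - [[0.0016,0.0012,0],0]
    - [[0.0024,0.0018,0],0]
    - [[0.0032,0.0024,0],0]
    - [[0.004,0.003,0],0]
    - [[0.0048,0.0036,0],0]
    - [[0.0048,0.0036,0],0]

```text
time: 31.6
position: [0.517, 0.1815, 0.014]
tool_rot: [-2.986, -0.975, -0.0]
ft_force: [0.7, -0.2, -4.0]
grip_width: 0.136
```

```bash
python3 st.py
```

```text
t 31.6 TCP rack [-0.0928  0.0107] z 0.014 yaw 0.631 F rack [ 0.4 -0.6] -4.0 M rack [-0.04  0.09] -0.01 g 0.136
```

carry_out:
  motion:
    - [[0.0008,0.0006,0],0]
    - [[0.0016,0.0012,0],0]
    - [[0.0024,0.0018,0],0]
    - [[0.0032,0.0024,0],0]
    - [[0.004,0.003,0],0]
    - [[0.0048,0.0036,0],0]
    - [[0.0056,0.0042,0],0]
    - [[0.0064,0.0048,0],0]
    - [[0.0064,0.0048,0],0]

```text
time: 32.5
position: [0.5234, 0.1863, 0.014]
tool_rot: [-2.986, -0.975, -0.0]
ft_force: [0.2, -0.3, -2.5]
grip_width: 0.13
```

```bash
python3 st.py
```

```text
t 32.5 TCP rack [-0.0848  0.0107] z 0.014 yaw 0.631 F rack [-0.  -0.4] -2.5 M rack [-0.15  0.14] -0.02 g 0.13
```

carry_out:
  motion:
    - [[0.0008,0.0006,0],0]
    - [[0.0016,0.0012,0],0]
    - [[0.0024,0.0018,0],0]
    - [[0.0032,0.0024,0],0]
    - [[0.004,0.003,0],0]
    - [[0.0048,0.0036,0],0]
    - [[0.0056,0.0042,0],0]
    - [[0.0064,0.0048,0],0]
    - [[0.0064,0.0048,0],0]

```text
time: 33.4
position: [0.5298, 0.1911, 0.014]
tool_rot: [-2.986, -0.975, -0.0]
ft_force: [0.6, -0.1, -3.2]
grip_width: 0.133
```

```bash
python3 st.py
```

```text
t 33.4 TCP rack [-0.0767  0.0108] z 0.014 yaw 0.6311 F rack [ 0.4 -0.4] -3.2 M rack [-0.18  0.2 ] -0.09 g 0.133
```

carry_out:
  motion:
    - [[0.0003,-0.0004,0],-0.003]
    - [[0.0003,-0.0004,0],-0.006]
    - [[0.0011,0.0002,0],-0.006]
    - [[0.0019,0.0008,0],-0.006]
    - [[0.0027,0.0014,0],-0.006]
    - [[0.0035,0.002,0],-0.006]
    - [[0.0043,0.0026,0],-0.006]
    - [[0.0051,0.0032,0],-0.006]
    - [[0.0051,0.0032,0],-0.006]

```text
time: 34.3
position: [0.5349, 0.1943, 0.014]
tool_rot: [-2.989, -0.966, -0.0]
ft_force: [0.8, 0.2, -2.6]
grip_width: 0.13
```

```bash
python3 st.py
```

```text
t 34.3 TCP rack [-0.0708  0.0104] z 0.014 yaw 0.6251 F rack [ 0.8 -0.3] -2.6 M rack [-0.05  0.12] -0.02 g 0.13
```

carry_out:
  motion:
    - [[0.0008,0.0006,0],0]
    - [[0.0016,0.0012,0],0]
    - [[0.0024,0.0018,0],0]
    - [[0.0032,0.0024,0],0]
    - [[0.004,0.003,0],0]
    - [[0.0048,0.0036,0],0]
    - [[0.0048,0.0036,0],0]

```text
time: 35.0
position: [0.5397, 0.198, 0.014]
tool_rot: [-2.989, -0.966, -0.0]
ft_force: [-1.4, 0.3, -2.7]
grip_width: 0.133
```

```bash
python3 st.py
```

```text
t 35.0 TCP rack [-0.0647  0.0104] z 0.014 yaw 0.6251 F rack [-0.9  1.1] -2.7 M rack [-0.04  0.14] -0.04 g 0.133
```

carry_out:
  motion:
    - [[0.0008,0.0006,0],0]
    - [[0.0016,0.0012,0],0]
    - [[0.0024,0.0018,0],0]
    - [[0.0032,0.0024,0],0]
    - [[0.004,0.003,0],0]
    - [[0.0048,0.0036,0],0]
    - [[0.0048,0.0036,0],0]

```text
time: 35.7
position: [0.5445, 0.2016, 0.014]
tool_rot: [-2.989, -0.966, -0.0]
ft_force: [-0.4, -1.3, -3.0]
grip_width: 0.132
```

```bash
python3 st.py
```

```text
t 35.7 TCP rack [-0.0587  0.0105] z 0.014 yaw 0.6251 F rack [-1.1 -0.7] -3.0 M rack [-0.08  0.15] -0.02 g 0.132
```

carry_out:
  motion:
    - [[0.0008,0.0006,0],0]
    - [[0.0016,0.0012,0],0]
    - [[0.0024,0.0018,0],0]
    - [[0.0032,0.0024,0],0]
    - [[0.004,0.003,0],0]
    - [[0.0048,0.0036,0],0]
    - [[0.0048,0.0036,0],0]

```text
time: 36.4
position: [0.5493, 0.2051, 0.014]
tool_rot: [-2.989, -0.966, -0.0]
ft_force: [-0.5, 0.3, -2.6]
grip_width: 0.129
```

```bash
python3 st.py
```

```text
t 36.4 TCP rack [-0.0527  0.0105] z 0.014 yaw 0.625 F rack [-0.3  0.6] -2.6 M rack [-0.1   0.11] 0.01 g 0.129
```

carry_out:
  motion:
    - [[0.0008,0.0006,0],0]
    - [[0.0016,0.0012,0],0]
    - [[0.0024,0.0018,0],0]
    - [[0.0032,0.0024,0],0]
    - [[0.004,0.003,0],0]
    - [[0.004,0.003,0],0]

```text
time: 37.0
position: [0.5533, 0.2081, 0.014]
tool_rot: [-2.989, -0.966, -0.0]
ft_force: [0.3, 0.4, -3.0]
grip_width: 0.132
```

```bash
python3 st.py
```

```text
t 37.0 TCP rack [-0.0477  0.0105] z 0.014 yaw 0.625 F rack [0.5 0.2] -3.0 M rack [-0.13  0.11] -0.05 g 0.132
```

carry_out:
  motion:
    - [[0.0008,0.0006,0],0]
    - [[0.0016,0.0012,0],0]
    - [[0.0024,0.0018,0],0]
    - [[0.0032,0.0024,0],0]
    - [[0.0032,0.0024,0],0]

```text
time: 37.5
position: [0.5565, 0.2105, 0.014]
tool_rot: [-2.989, -0.966, -0.0]
ft_force: [-0.4, 0.4, -2.4]
grip_width: 0.132
```

```bash
python3 st.py
```

```text
t 37.5 TCP rack [-0.0437  0.0106] z 0.014 yaw 0.625 F rack [-0.   0.6] -2.4 M rack [-0.15  0.13] -0.08 g 0.132
```

carry_out:
  motion:
    - [[0.0008,0.0006,0],0]
    - [[0.0016,0.0012,0],0]
    - [[0.0024,0.0018,0],0]
    - [[0.0032,0.0024,0],0]
    - [[0.0032,0.0024,0],0]

```text
time: 38.0
position: [0.5598, 0.2129, 0.014]
tool_rot: [-2.989, -0.966, -0.0]
ft_force: [0.1, 0.3, -3.6]
grip_width: 0.131
```

```bash
python3 st.py
```

```text
t 38.0 TCP rack [-0.0397  0.0106] z 0.014 yaw 0.625 F rack [0.2 0.2] -3.6 M rack [-0.19  0.22] -0.05 g 0.131
```

carry_out:
  motion:
    - [[0,0,0],-0.003]
    - [[0,0,0],-0.006]
    - [[0.0008,0.0006,0],-0.006]
    - [[0.0016,0.0012,0],-0.006]
    - [[0.0024,0.0018,0],-0.006]
    - [[0.0032,0.0024,0],-0.006]
    - [[0.0032,0.0024,0],-0.006]

```text
time: 38.7
position: [0.563, 0.2154, 0.014]
tool_rot: [-2.992, -0.957, -0.0]
ft_force: [-0.5, 0.2, -2.0]
grip_width: 0.133
```

```bash
python3 st.py
```

```text
t 38.7 TCP rack [-0.0357  0.0107] z 0.014 yaw 0.6191 F rack [-0.3  0.4] -2.0 M rack [-0.05  0.16] -0.06 g 0.133
```

carry_out:
  motion:
    - [[0.0008,0.0006,0],0]
    - [[0.0016,0.0012,0],0]
    - [[0.0024,0.0018,0],0]
    - [[0.0024,0.0018,0],0]

```text
time: 39.1
position: [0.5653, 0.2171, 0.014]
tool_rot: [-2.992, -0.957, -0.0]
ft_force: [0.1, -0.5, -3.3]
grip_width: 0.131
```

```bash
python3 st.py
```

```text
t 39.1 TCP rack [-0.0327  0.0106] z 0.014 yaw 0.619 F rack [-0.2 -0.5] -3.3 M rack [-0.05  0.13] -0.02 g 0.131
```

carry_out:
  motion:
    - [[0.0008,0.0006,0],0]
    - [[0.0016,0.0012,0],0]
    - [[0.0024,0.0018,0],0]
    - [[0.0024,0.0018,0],0]

```text
time: 39.5
position: [0.5678, 0.2189, 0.014]
tool_rot: [-2.992, -0.957, -0.0]
ft_force: [0.3, 0.3, -1.2]
grip_width: 0.13
```

```bash
python3 st.py
```

```text
t 39.5 TCP rack [-0.0297  0.0107] z 0.014 yaw 0.619 F rack [0.4 0.1] -1.2 M rack [-0.04  0.17] -0.04 g 0.13
```

carry_out:
  motion:
    - [[0.0008,0.0006,0],0]
    - [[0.0016,0.0012,0],0]
    - [[0.0016,0.0012,0],0]

```text
time: 39.8
position: [0.5694, 0.2201, 0.014]
tool_rot: [-2.992, -0.957, -0.0]
ft_force: [1.1, 0.3, -2.4]
grip_width: 0.129
```

```bash
python3 st.py
```

```text
t 39.8 TCP rack [-0.0277  0.0107] z 0.014 yaw 0.619 F rack [ 1.  -0.4] -2.4 M rack [-0.04  0.16] -0.04 g 0.129
```

carry_out:
  motion:
    - [[0.0008,0.0006,0],0]
    - [[0.0016,0.0012,0],0]
    - [[0.0016,0.0012,0],0]

```text
time: 40.1
position: [0.571, 0.2213, 0.014]
tool_rot: [-2.992, -0.957, -0.0]
ft_force: [-0.4, -0.7, -3.6]
grip_width: 0.128
```

```bash
python3 st.py
```

```text
t 40.1 TCP rack [-0.0257  0.0107] z 0.014 yaw 0.619 F rack [-0.7 -0.3] -3.6 M rack [-0.11  0.14] 0.02 g 0.128
```

carry_out:
  motion:
    - [[0.0008,0.0006,0],0]
    - [[0.0016,0.0012,0],0]
    - [[0.0016,0.0012,0],0]

```text
time: 40.4
position: [0.5721, 0.2223, 0.0138]
tool_rot: [2.992, 0.957, -0.001]
ft_force: [-1.6, -0.8, -2.1]
grip_width: 0.131
```

```bash
python3 st.py
```

```text
t 40.4 TCP rack [-0.0243  0.0108] z 0.0138 yaw 0.619 F rack [-1.7  0.3] -2.1 M rack [-0.05  0.39] -0.04 g 0.131
```

Contact ahead, at about the rear stop's depth. I'll press a little more to confirm.

carry_out:
  motion:
    - [[0.0008,0.0006,0],0]
    - [[0.0012,0.0009,0],0]
    - [[0.0012,0.0009,0],0]

```text
time: 40.7
position: [0.5722, 0.2229, 0.0134]
tool_rot: [2.992, 0.957, -0.004]
ft_force: [-4.2, -1.2, -1.8]
grip_width: 0.131
```

```bash
python3 st.py
```

```text
t 40.7 TCP rack [-0.0238  0.0112] z 0.0134 yaw 0.6192 F rack [-4.1  1.5] -1.8 M rack [0.32 1.21] -0.05 g 0.131
```

The x-force rises steeply with its moment at tray height, so this is the rear stop. I'll ease off slightly and lower.

carry_out:
  motion:
    - [[-0.0008,-0.0006,0],0]
    - [[-0.0012,-0.0009,0],0]
    - [[-0.0012,-0.0009,-0.002],0]
    - [[-0.0012,-0.0009,-0.004],0]
    - [[-0.0012,-0.0009,-0.006],0]
    - [[-0.0012,-0.0009,-0.006],0]

```text
time: 41.3
position: [0.5727, 0.2223, 0.0079]
tool_rot: [2.992, 0.957, 0.001]
ft_force: [-3.6, -1.4, -1.5]
grip_width: 0.126
```

```bash
python3 st.py
```

```text
t 41.3 TCP rack [-0.0237  0.0105] z 0.0079 yaw 0.6189 F rack [-3.7  1. ] -1.5 M rack [0.1  0.84] -0.05 g 0.126
```

carry_out:
  motion:
    - [[0,0,-0.001],0]
    - [[0,0,-0.002],0]
    - [[0,0,-0.003],0]
    - [[0,0,-0.003],0]

```text
time: 41.7
position: [0.5726, 0.2223, 0.005]
tool_rot: [2.992, 0.957, 0.001]
ft_force: [-3.7, -2.7, -1.1]
grip_width: 0.131
```

```bash
python3 st.py
```

```text
t 41.7 TCP rack [-0.0238  0.0105] z 0.005 yaw 0.6189 F rack [-4.6  0.1] -1.1 M rack [-0.01  0.79] -0.13 g 0.131
```

carry_out:
  motion:
    - [[-0.0004,-0.0003,-0.001],0]
    - [[-0.0004,-0.0003,-0.002],0]
    - [[-0.0004,-0.0003,-0.002],0]

```text
time: 42.0
position: [0.5725, 0.2222, 0.0032]
tool_rot: [-2.992, -0.957, -0.002]
ft_force: [-3.1, -1.0, 0.9]
grip_width: 0.13
```

```bash
python3 st.py
```

```text
t 42.0 TCP rack [-0.0239  0.0105] z 0.0032 yaw 0.6188 F rack [-3.1  1. ] 0.9 M rack [0.03 0.63] -0.12 g 0.13
```

carry_out:
  motion:
    - [[0,0,-0.001],0]
    - [[0,0,-0.001],0]

```text
time: 42.2
position: [0.5723, 0.2221, 0.0024]
tool_rot: [2.992, 0.957, 0.001]
ft_force: [-4.0, -2.7, 3.9]
grip_width: 0.132
```

```bash
python3 st.py
```

```text
t 42.2 TCP rack [-0.0242  0.0105] z 0.0024 yaw 0.6188 F rack [-4.9  0.2] 3.9 M rack [0.   0.84] -0.18 g 0.132
```

Fz rose to +3.9 N at exactly ledge height with the stop still in touch, so the tray is seated. I'll release with a small opening and lift straight up.

carry_out:
  motion:
    - [[0,0,0.0005],0]
    - [[0,0,0.0005],0]
    - [[0,0,0.0005],0]
    - [[0,0,0.0005],0]
    - [[0,0,0.0005],0]
    - [[0,0,0.0005],0]
  grip: 0.35

```text
time: 42.8
position: [0.5722, 0.2223, 0.0025]
tool_rot: [-2.992, -0.957, -0.001]
ft_force: [-0.3, 0.1, -0.0]
grip_width: 0.328
```

```bash
python3 st.py
```

```text
t 42.8 TCP rack [-0.0241  0.0107] z 0.0025 yaw 0.6191 F rack [-0.2  0.3] -0.0 M rack [-0.07 -0.07] 0.01 g 0.328
```

carry_out:
  motion:
    - [[0,0,0.003],0]
    - [[0,0,0.008],0]
    - [[0,0,0.015],0]
    - [[0,0,0.025],0]
    - [[0,0,0.04],0]
    - [[0,0,0.055],0]
    - [[0,0,0.075],0]
    - [[0,0,0.095],0]
    - [[0,0,0.12],0]
    - [[0,0,0.14],0]
    - [[0,0,0.14],0]

```text
time: 43.9
position: [0.5741, 0.2235, 0.1471]
tool_rot: [2.992, 0.957, 0.011]
ft_force: [-0.2, 1.0, -0.1]
grip_width: 0.322
```

carry_out:
  motion:
    - [[-0.01,-0.02,0.01],0]
    - [[-0.03,-0.05,0.02],0]
    - [[-0.05,-0.09,0.03],0]
    - [[-0.06,-0.13,0.03],0]
    - [[-0.07,-0.17,0.03],0]
    - [[-0.08,-0.21,0.03],0]
    - [[-0.08,-0.25,0.03],0]
    - [[-0.08,-0.29,0.03],0]
    - [[-0.08,-0.33,0.03],0]
    - [[-0.08,-0.37,0.03],0]
    - [[-0.08,-0.4,0.03],0]
    - [[-0.08,-0.4,0.03],0]

```text
time: 45.1
position: [0.4906, -0.1835, 0.1718]
tool_rot: [2.995, 0.945, -0.002]
ft_force: [-0.7, 0.5, -0.1]
grip_width: 0.328
```

```bash
python3 st.py
python3 - <<'E'
from h import *
save('side','s10');save('top','t10')
S=np.load('pics/s10.npz')['p'];T=np.load('pics/t10.npz')['p']
r=lambda p,w=400,h=300:cv2.resize(p,(w,h),interpolation=cv2.INTER_CUBIC)
cv2.imwrite('pics/m10.png',np.vstack([np.hstack([r(S),r(T)]),np.hstack([r(S[195:285,130:250]),r(T[120:210,150:270])])]))
E
```

```text
t 45.1 TCP rack [-0.3308 -0.2672] z 0.1718 yaw 0.6111 F rack [-0.3  0.8] -0.1 M rack [-0.01 -0.11] -0.03 g 0.328
```

View pics/m10.png

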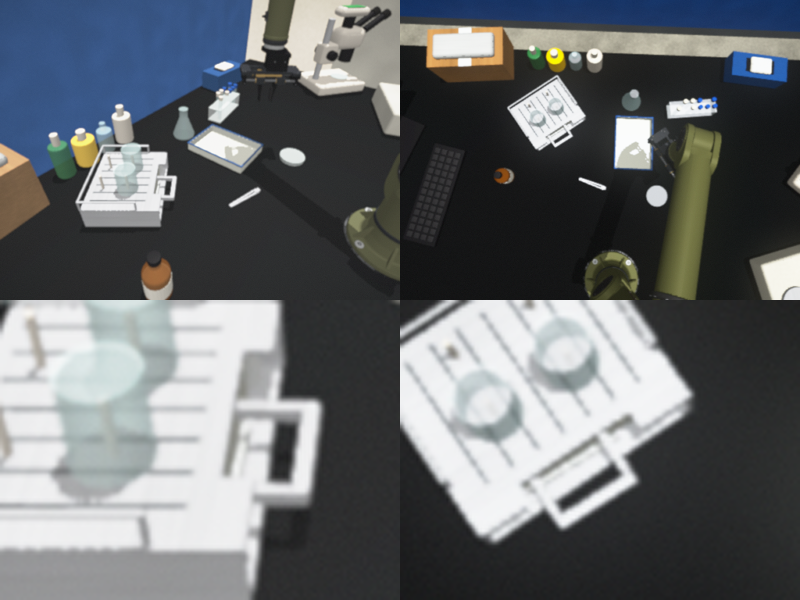

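Run:
```python
from h import *
s=lambda u,v:('s10',(130+u*.3,195+(v-300)*.3)); t=lambda u,v:('t10',(150+(u-400)*.3,120+(v-300)*.3))
th=.636;Rm=np.array([[np.cos(th),np.sin(th)],[-np.sin(th),np.cos(th)]])
for a,b in((s(308,498),t(562,528)),(s(320,402),t(638,480))):
    p=tri([a,b]);print(p.round(4),(Rm@(p[:2]-[.598,.228])).round(4))
```

```text
[0.5415 0.2536 0.0398] [-0.0302  0.0541]
[0.5924 0.1791 0.045 ] [-0.0336 -0.036 ]
```

```bash
python3 -c "
from bench import ticket;print(ticket.close_job())"
```

```text
the job is handed in; nothing more can be done
None
```

The drip tray is back in the bay: pushed to the rear stop, let down flat behind the lip and released. I handed the job in at about 45 s of the 72 s allowed.

**Insertion:** I felt both runner flares, centred about 10 mm to the left (rack +y), and turned about 1° in all while easing it in. I stopped on contact with the rear stop. No force reading during the move exceeded about 5 N.

**Seating:** When I lowered the tray, the load came off the arm with its underside 14 mm up, which is ledge height. It would have stopped 5 mm higher if it were on the lip. After release all forces read about 0.

**Last checks:** The final pictures show the tray flat in the bay with its handle out in front. The other things look unmoved, and the gripper is well away from everything.

**What disagreed:**
- **First grasp:** It closed empty just above the bar, because the real fingertips sit about 22 mm higher than the reported TCP. I re-grasped lower, checking the force.
- **Seated depth:** The handle is about 24 mm before the deck's front line, against the nominal 37 to 41 mm. That is 13 mm or more deeper, slightly past the frame's 10 mm fore-and-aft play, and I put the rest down to error in the rack position I measured from the pictures.
- **Handle height:** The camera put the bar's top edge at 40 to 45 mm, against the expected 49 mm. I treated this as picture error, since the contact height agreed.

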